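Pin the shaker platform

TASK

Lock the flask shaker's platform: take the large steel hairpin clip from the rubber mat and slide its straight leg through the cross-hole of the platform stud that has no clip yet, all the way home, so that the sprung leg snaps round the stud and the loop sits against it. Leave it there, lying level just as on the other stud.

Things in the scene. Friction and masses are not known exactly. Their poses are not given: they have to be found in the camera images.
- clip_loop (a point): Centre of the loop of the large steel hairpin clip flat on the black mat (not the 70 mm small one), 6 mm above its underside. x along the legs, z up. Loop 54 long (x), 34 wide (y), 12 high, flat sides 20 long: grip across y. Straight leg: 7 mm wire along x at y -13.5, on the underside, rounded tip at x +89. Sprung leg on the +y side, bowed, flared tip at x 72, y 11. 0.12 kg.
- clip_seat (a point): Point on the axis of the clip's straight leg that lies in the middle of the stud when the clip is home: from clip_loop at x +42.3 mm, y -13.5 mm, and 2.5 mm lower (3.5 mm above the underside). Axes as clip_loop.
- stud_hole (a point): Centre of the free stud's cross-hole; stud: fixed upright steel pin, 36 mm diameter, 42 tall, on the shaker's flat deck. Hole runs level along x (as the dark groove on the stud's top), right through; enter either end (-x, facing the robot, is clearer); 13 wide, 16 high, mouths flared to 23. Its floor is the deck, 8 mm below this point. z up. The other stud, 150 mm off, already has its clip.
- clip_arm (a joint): How far the clip's sprung leg is pushed outwards, rad: 0 relaxed, about 0.17 as its neck passes the thickest part of the stud (some 10 N of push), near 0 again once closed round the stud.
Not all that is in view belongs to the job. What is shaped like the part that bears clip_loop but pink or red is not meant.

How it is judged:
By the outcome, as a careful person would: the job done as asked, in the order asked, and still so for the second after the job is handed in, with the robot touching nothing.
It also fails if it takes over 48 s, if anything falls off the work surface, if the arm or the gripper's body presses on something with over 40 N, if the wrist force passes 120 N, or if a joint passes its speed limit or range.

ROBOT

A 6-joint arm with a two-finger parallel gripper is mounted at the origin on the work surface. World frame = base frame: x ahead of the robot, y to its left, z up, the work surface at z = 0. Lengths are in m, angles in rad, forces in N, time in s.
With the tool pointing down it reaches from about 0.35 to 0.85 m from the base axis. Payload 8.1 kg.
Tool frame: the origin (TCP) lies at the very end of the fingers, on their centre line; the grasp point (between the pads) lies 19 mm behind it; z points along the fingers, y is the line along which they close (so a half turn about z gives the same grasp; the last joint's range is limited). The gripper opens to 93 mm and grips with 3 to 60 N. Pads are 15 mm wide; open, the fingers measure 128 mm over their backs; the gripper's body (75 mm by 188 mm) begins 65 mm behind the grasp point.
Start: joints at [-1.248, 0.13, 1.488, -0, 1.523, -0.085], TCP at [0.238, -0.551, 0.195] pointing down, gripper open.
Joint ranges: [-2.96, 2.96], [-0.89, 2.26], [0.02, 2.5], [-1.34, 4.48], [0, 2.73], [-2.66, 2.66]. Speed limits (rad/s): [2.39, 2.39, 2.79, 3.14, 3.14, 3.14].

INTERFACE

Orientations are given as a rotation vector (axis times angle).
In Python, from station import r, viewer, sign_off, boxes_of, outline_of, place_of gives the robot as it stands.
- The arm moves only by the shell command python3 -m handwheel 'ROWS' [OPENING]. ROWS is JSON, a list of rows, each a list of 4 numbers: the shift along the world's x, y, z in m, then the turn about the world's z in rad. In form: [[tx, ty, tz, yaw], ...]. A call has 1 to 8 rows; each row shifts and turns the commanded pose from where the row before left it; what a row does not reach is not made up. A row lasts 1/10 s, in which the tool goes at most 50 mm and 8.59 degrees, less where a joint would pass 70% of its speed; a pose out of reach is approached as far as the arm can. A call is refused whole if a number of a shift passes 0.05 or a number of a turn 0.15, either way. A call with a gripper value outside its range is refused whole. OPENING is the finger opening in m, from 0 to 0.093, set as the call begins (- or left out, the last holds). The fingers move at their own pace and stop on an object; the grip force is fixed at half the most. Time passes only in rows, so rows that do not move let the fingers close. It gives the time, the measured TCP pose, the force, the opening and the grip force at its end, in the units of the state.
- r.state(): the state, without advancing time (a new reading comes with each control period).
- viewer.get_image(name): name is "scene" or "side" or "wrist"; returns (picture, depth): 384x512x3 uint8, red, green, blue; 384x512 float32, m along the optical axis (not along the pixel's ray), 0 where there is no reading.
- viewer.camera_params(name): a dict with "K" (3x3 intrinsics, pixels), "R" (3x3) and "t" (3): a world point X has camera coordinates R X + t. Camera axes: x right, y down, z forward; pixel columns grow to the right and rows downward; lengths in m; the calibration is good to about 2 mm. A picture is of the moment at which its call begins: read the wrist's pose just before it. camera_params takes no time and is no camera call; for the wrist camera it gives the pose at the moment of the call.
- sign_off(): hands the job in; it is judged then, once.
Trained networks look in the newest picture that a camera, given by its name, has taken for a name from the list of things; names that differ only in an ending like _2 or _b are one class to them, and where a whole thing is asked for, a point or a joint stands for the part that bears it (a point fixed in the world has none). Each returns a list of dicts, best first, with "p" (0 to 1); they miss things now and then, are a little off and sometimes report something else, mostly with a low value. They report only what shows in the picture. A call takes as long as a camera call. They do not tell look-alikes from the thing itself.
- boxes_of(camera, thing): "box" ([left, top, right, bottom] in pixels, round what is visible of it).
- outline_of(camera, thing): "mask" (384x512 bool, what is visible of it) and "box" ([left, top, right, bottom] in pixels, round what is visible of it).
- place_of(camera, thing): "uv" ([column, row] in pixels: a listed point, or the origin of a listed thing).
The state is a dict: "t": time; "q": joint angles; "qd": joint speeds; "effort": joint torques, N m; "tcp_pos": TCP position; "tool_rot": TCP orientation; "wrist_force": force on the tool from outside, world axes, zero at the start; "torque": the same for the moment, N m; "gripper_width": finger opening in m; "grasp_force": force on a finger pad.
Only numpy, scipy, OpenCV 4.12 (cv2) and the standard library are available. Lean on these libraries where they do the work, as an engineer would, in place of code of your own. Each camera call takes 0.05 s, during which the arm holds its last target. There are 200 camera calls.

## Working session

There is one attempt and no reset: what is moved stays moved. The work goes in short steps, Python scripts to look and compute and a shell command to move; the robot and the scene stay as the last step left them, time stands still between calls to the robot, and variables do not carry over. Pictures are saved under pics/ and viewed, at most 10 in all, crops included, and the job is handed in when it is done.

```bash
mkdir -p pics; cat > h.py <<'E'
import numpy as np,cv2
from station import r, viewer, sign_off, boxes_of, outline_of, place_of
def snap(c,name=None):
    P=viewer.camera_params(c); im,d=viewer.get_image(c)
    if name: cv2.imwrite(f'pics/{name}.png',im[:,:,::-1])
    return im,d,P
def w(P,u,v,z):  # depth along axis
    c=np.linalg.inv(P['K'])@[u,v,1]*z
    return P['R'].T@(c-P['t'])
def onz(P,u,v,z):  # intersect plane height z
    ray=P['R'].T@(np.linalg.inv(P['K'])@[u,v,1]); o=-P['R'].T@P['t']
    return o+ray*(z-o[2])/ray[2]
E
python3 - <<'E'
from h import *
a=snap('scene'); 
for n in ['clip_loop','clip_seat','stud_hole']:
    for x in place_of('scene',n)[:4]:
        u,v=x['uv']; print('scene',n,x['p'],x['uv'],w(a[2],u,v,a[1][int(v),int(u)]))
b=snap('side')
for n in ['clip_loop','clip_seat','stud_hole']:
    for x in place_of('side',n)[:4]:
        u,v=x['uv']; print('side',n,x['p'],x['uv'],w(b[2],u,v,b[1][int(v),int(u)]))
cv2.imwrite('pics/a.png',np.vstack([a[0],b[0]])[:,:,::-1][:, :] if 0 else cv2.resize(np.hstack([a[0],b[0]]),(800,300),interpolation=cv2.INTER_AREA)[:,:,::-1])
cv2.imwrite('pics/scene1.png',a[0][:,:,::-1])
print(r.state())
E
```

```text
scene clip_loop 0.65 [214.1, 246.9] [ 0.48902086 -0.17446345  0.0030744 ]
scene clip_loop 0.55 [300.4, 148.8] [ 0.3001992   0.20235418 -0.00128414]
scene clip_loop 0.47 [144.8, 197.0] [ 0.25495753 -0.28645074  0.005512  ]
scene clip_seat 0.73 [214.2, 260.9] [ 0.52950905 -0.19177688  0.01006356]
scene clip_seat 0.71 [132.5, 201.8] [ 0.24849497 -0.32307941 -0.002864  ]
scene clip_seat 0.53 [301.9, 158.3] [ 0.33280853  0.18877907 -0.00391   ]
scene clip_seat 0.46 [341.4, 210.2] [0.59978418 0.13209251 0.12288673]
scene stud_hole 0.62 [215.9, 261.9] [ 0.53447281 -0.18911388  0.01089418]
scene stud_hole 0.58 [339.2, 212.0] [0.60032152 0.12585498 0.11975611]
side clip_loop 0.83 [241.5, 301.1] [ 0.29388982  0.2014591  -0.00032786]
side clip_loop 0.58 [273.1, 177.1] [ 0.50102445 -0.16872264  0.00266108]
side clip_seat 0.68 [269.0, 168.1] [ 0.52971783 -0.1823485   0.01263425]
side clip_seat 0.67 [234.7, 282.6] [0.33868558 0.17794076 0.00502772]
side stud_hole 0.93 [180.9, 197.6] [0.56779753 0.13515422 0.11641895]
side stud_hole 0.2 [275.0, 177.5] [ 4.97306414e-01 -1.73764691e-01 -4.71156531e-04]
{'t': 0.4, 'q': array([-1.24838326e+00,  1.30484077e-01,  1.48833590e+00,  4.16936299e-06,
        1.52297009e+00, -8.54385320e-02]), 'qd': array([-1.66353702e-03,  1.02560894e-03, -2.57140908e-03,  1.03619715e-03,
        1.15959095e-05, -8.61048011e-04]), 'effort': array([-7.56806730e-04, -5.58978403e+01, -4.91326332e+01,  7.66698690e-02,
        2.64461443e-02, -8.18565354e-05]), 'tcp_pos': array([ 0.23796451, -0.55072736,  0.19531024]), 'tool_rot': array([-3.07630361e+00, -6.36180575e-01,  3.01598453e-05]), 'wrist_force': array([-0.09654912, -0.44345426, -0.34772107]), 'torque': array([0.06786043, 0.01323092, 0.00898766]), 'grasp_force': 0.0, 'gripper_width': 0.09280971043271277}
```

View pics/scene1.png

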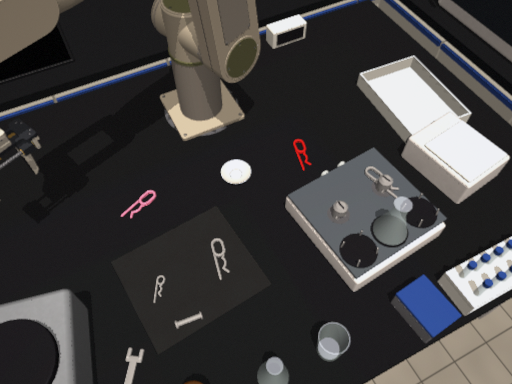

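Candidates: the large steel clip on the mat at (219,257), the small steel one at (158,288), the pink one at (140,203) and the red one at (302,153). The first fits: it is steel, large and on the mat. The free stud is at (340,210), and the stud with a clip is at (385,182). I'll confirm in a crop.

```bash
python3 - <<'E'
from h import *
im=cv2.imread('pics/scene1.png')
A=cv2.resize(im[225:300,140:240],(400,300),interpolation=cv2.INTER_CUBIC)
B=cv2.resize(im[155:230,315:415],(400,300),interpolation=cv2.INTER_CUBIC)
cv2.imwrite('pics/crop1.png',np.hstack([A,B]))
P=viewer.camera_params('scene')
for uv in [(218,245),(219,255),(220,279),(228,272)]: print(uv,onz(P,*uv,.006))
for uv in [(340,206),(385,180),]: print(uv,onz(P,*uv,.125))
print(viewer.camera_params('wrist'))
E
```

```text
(218, 245) [ 0.49006064 -0.16330543  0.006     ]
(219, 255) [ 0.51793118 -0.17310325  0.006     ]
(220, 279) [ 0.58015581 -0.19871867  0.006     ]
(228, 272) [ 0.57208652 -0.17245678  0.006     ]
(340, 206) [0.58882032 0.1347518  0.125     ]
(385, 180) [0.57498102 0.28191413 0.125     ]
{'K': array([[269.84003406,   0.        , 249.9670699 ],
       [  0.        , 269.84003406, 195.22829853],
       [  0.        ,   0.        ,   1.        ]]), 'R': array([[ 3.97106790e-01, -9.17772385e-01,  2.16219895e-04],
       [-8.88414152e-01, -3.84344776e-01,  2.50996787e-01],
       [-2.30274817e-01, -9.98646212e-02, -9.67987896e-01]]), 't': array([-0.59949437, -0.02941944,  0.38929451])}
```

View pics/crop1.png

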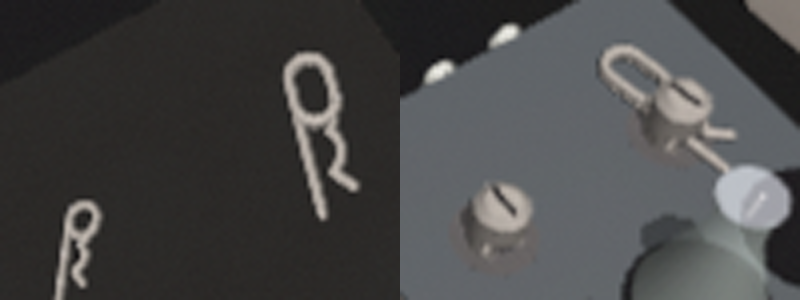

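Confirmed: in the left half the large clip is at right, with its straight leg on the −y side, and the small clip is at lower left. In the right half the free stud (100,215 in the crop) shows its groove. Next I'll move the wrist camera over the clip.

```bash
python3 -m handwheel '[[0.025,0.039,0.005,-0.1],[0.025,0.039,0.005,-0.1],[0.025,0.039,0,-0.1],[0.025,0.039,0,-0.1],[0.025,0.039,0,-0.1],[0.025,0.039,0,-0.1],[0.025,0.039,0,-0.1],[0.025,0.039,0,0]]'
python3 -m handwheel '[[0.025,0.039,0,0],[0.025,0.037,0,0],[0,0,0,0],[0,0,0,0]]'
python3 - <<'E'
from h import *
im,d,P=snap('wrist','w1')
print(r.state()['tcp_pos'],r.state()['tool_rot'])
for n in ['clip_loop','clip_seat']:
    for x in place_of('wrist',n)[:3]: print(n,x['p'],x['uv'],onz(P,*x['uv'],.006))
for x in outline_of('wrist','clip_loop')[:2]: print(x['p'],x['box'],x['mask'].sum())
E
```

```text
t: 1.2
tcp_pos: [0.4388, -0.2371, 0.2058]
tool_rot: [3.107, -0.463, 0.001]
wrist_force: [0.9, -0.4, -0.0]
gripper_width: 0.0932
grasp_force: 0.0
t: 1.6
tcp_pos: [0.4882, -0.162, 0.2054]
tool_rot: [3.108, -0.453, -0.0]
wrist_force: [1.0, -0.7, 0.5]
gripper_width: 0.093
grasp_force: 0.0
[ 0.48777566 -0.16296301  0.20539857] [ 3.10789129e+00 -4.55836525e-01 -4.95022540e-04]
clip_loop 0.58 [251.8, 164.2] [ 0.50171322 -0.16839084  0.006     ]
clip_seat 0.72 [261.4, 135.1] [ 0.53722855 -0.19295388  0.006     ]
clip_seat 0.58 [385.5, 274.7] [ 0.26911917 -0.32423585  0.006     ]
0.92 [238.6, 100.2, 262.8, 183.6] 801
0.5 [386.9, 254.6, 391.7, 261.1] 21
```

View pics/w1.png

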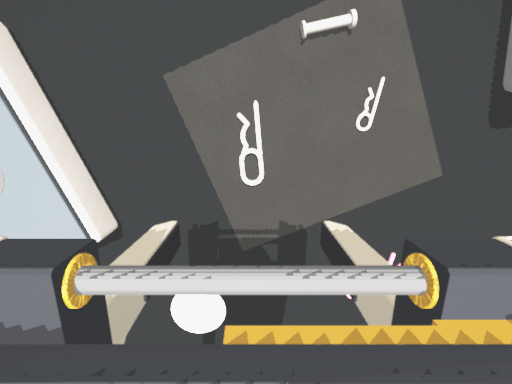

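```bash
python3 - <<'E'
from h import *
im,d,P=snap('wrist')
m=outline_of('wrist','clip_loop')[0]['mask']
zs=[w(P,u,v,d[v,u])[2] for v,u in np.argwhere(m) if d[v,u]>0]; print('z',np.percentile(zs,[10,50,90]))
zm=[w(P,u,v,d[v,u])[2] for u,v in [(200,150),(300,150),(300,100),(220,100)]]; print('mat z',zm)
g=cv2.cvtColor(im,cv2.COLOR_RGB2GRAY); box=np.zeros_like(m); box[90:195,230:272]=1
b=(g>130)&box
pts=np.array([onz(P,u,v,.006)[:2] for v,u in np.argwhere(b)]); print(len(pts))
from scipy.optimize import minimize
# template: straight leg + loop outline in clip frame
t=np.linspace(0,1,60)
leg=np.c_[-10+99*t-3,-13.5+0*t]
a=np.linspace(np.pi/2,3*np.pi/2,30)
loop=np.r_[np.c_[-10+13.5*np.cos(a),13.5*np.sin(a)],np.c_[10-13.5*np.cos(a),13.5*np.sin(a)],np.c_[-10+20*t,13.5+0*t]]
T=np.r_[leg,loop]/1e3
from scipy.spatial import cKDTree
k=cKDTree(pts)
def f(p):
    c,s=np.cos(p[2]),np.sin(p[2]); Q=T@np.array([[c,s],[-s,c]])+p[:2]
    dd=k.query(Q)[0]; return np.minimum(dd,.02).dot(np.minimum(dd,.02))*1e6 \
 + 0
def full(p):
    c,s=np.cos(p[2]),np.sin(p[2]); Q=(pts-p[:2])@np.array([[c,-s],[s,c]]); return Q
best=min((minimize(f,[.50,-.168,y],method='Nelder-Mead',options=dict(initial_simplex=[[.5,-.168,y],[.51,-.168,y],[.5,-.158,y],[.5,-.168,y+.1]],xatol=1e-5)) for y in (-.5,-.4,-.3)),key=lambda q:q.fun)
print(best.x,best.fun); Q=full(best.x); print(Q.min(0),Q.max(0))
lq=Q[(Q[:,0]>35)if 0 else (Q[:,0]>.04)&(Q[:,1]<-.006)]; print('leg fit',np.polyfit(lq[:,0],lq[:,1],1))
lq=Q[(Q[:,0]>-.02)&(Q[:,0]<.02)]; print('loop y',lq.min(0),lq.max(0)); print(r.state()['t'],r.state()['tcp_pos'])
E
```

```text
z [0.00871018 0.01148976 0.01593224]
mat z [np.float64(0.005117105754997817), np.float64(0.0031744216796803604), np.float64(0.0026442041321463037), np.float64(0.004527801733247677)]
1071
[ 0.50041711 -0.16744466 -0.19918614] 54.46312165393103
[-0.02958545 -0.01744162] [0.08839703 0.01837632]
leg fit [ 0.00428398 -0.01316001]
loop y [-0.01998135 -0.01744162] [0.01995865 0.01837632]
1.9 [ 0.48746179 -0.16395347  0.20545996]
```

```bash
python3 -m handwheel '[[0.006,-0.002,-0.04,0.094],[0.005,-0.0013,-0.04,0],[0,0,-0.04,0],[0,0,-0.03,0],[0,0,-0.02,0],[0,0,0,0]]' 0.06
```

```text
t: 2.5
tcp_pos: [0.4957, -0.1656, 0.0318]
tool_rot: [-3.124, 0.313, 0.01]
wrist_force: [-0.0, 0.8, 0.7]
gripper_width: 0.0603
grasp_force: 0.0
```

```bash
python3 -m handwheel '[[0.002,-0.001,-0.015,0],[0,0,-0.013,0],[0,0,0,0],[0,0,0,0]]'
```

```text
t: 2.9
tcp_pos: [0.501, -0.1671, 0.0075]
tool_rot: [-3.126, 0.311, 0.0]
wrist_force: [0.0, 0.9, 0.4]
gripper_width: 0.0599
grasp_force: 0.0
```

```bash
python3 -m handwheel '[[-0.002,0,-0.002,0],[0,0,0,0]]'; python3 -m handwheel '[[0,0,0,0],[0,0,0,0],[0,0,0,0],[0,0,0,0]]' 0.025; python3 -m handwheel '[[0,0,0.03,0],[0,0,0.04,0],[0,0,0.05,0],[0,0,0.05,0],[0,0,0.03,0],[0,0,0,0]]'
```

```text
t: 3.1
tcp_pos: [0.4991, -0.1672, 0.0058]
tool_rot: [3.126, -0.311, 0.001]
wrist_force: [0.0, 0.3, -0.3]
gripper_width: 0.0602
grasp_force: 0.0
t: 3.5
tcp_pos: [0.4991, -0.1671, 0.0056]
tool_rot: [3.126, -0.311, 0.0]
wrist_force: [-0.5, -0.4, -0.0]
gripper_width: 0.0328
grasp_force: 0.0
t: 4.1
tcp_pos: [0.502, -0.1685, 0.212]
tool_rot: [3.123, -0.31, 0.015]
wrist_force: [1.2, -0.7, 0.1]
gripper_width: 0.0249
grasp_force: 0.0
```

```bash
python3 - <<'E'
from h import *
im,d,P=snap('wrist'); print(r.state()['tcp_pos'],r.state()['gripper_width'],r.state()['grasp_force'])
im2,d2,P2=snap('side')
cv2.imwrite('pics/w2.png',np.hstack([im[:,100:450],cv2.resize(im2[100:250,180:380],(512,384))])[:,:,::-1][:, :800])
E
```

```text
[ 0.5007152  -0.16784552  0.20854547] 0.025138488707578975 0.0
```

View pics/w2.png

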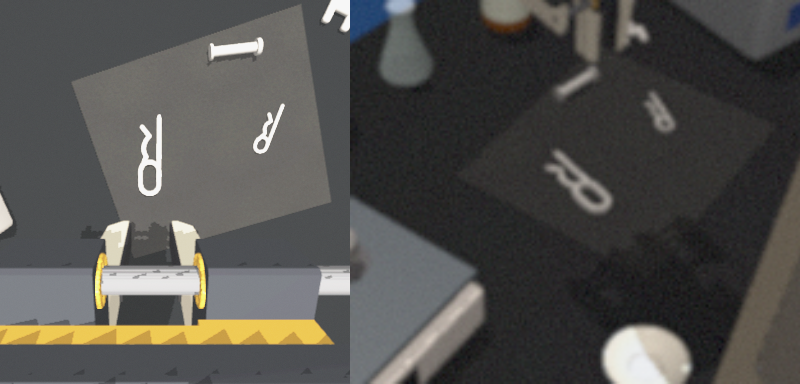

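The fingers hadn't finished closing when I lifted; the clip is still on the mat at (150,170) in the left half. I'll re-measure it and regrip with a longer close.

```bash
cat > fit.py <<'E'
from h import *
from scipy.optimize import minimize
from scipy.spatial import cKDTree
t=np.linspace(0,1,60); a=np.linspace(np.pi/2,3*np.pi/2,30)
T=np.r_[np.c_[-13+99*t,-13.5+0*t],np.c_[-10+13.5*np.cos(a),13.5*np.sin(a)],np.c_[10-13.5*np.cos(a),13.5*np.sin(a)],np.c_[-10+20*t,13.5+0*t]]/1e3
def fit(im,P,box,z,p0,thr=130):
    g=cv2.cvtColor(im,cv2.COLOR_RGB2GRAY); u0,v0,u1,v1=box
    pts=np.array([onz(P,u+u0,v+v0,z)[:2] for v,u in np.argwhere(g[v0:v1,u0:u1]>thr)])
    k=cKDTree(pts)
    def f(p):
        c,s=np.cos(p[2]),np.sin(p[2]); Q=T@np.array([[c,s],[-s,c]])+p[:2]
        return (np.minimum(k.query(Q)[0],.02)**2).sum()*1e6
    x=minimize(f,p0,method='Nelder-Mead',options=dict(initial_simplex=[p0]+[np.add(p0,e) for e in ([.01,0,0],[0,.01,0],[0,0,.1])],xatol=1e-5)).x
    c,s=np.cos(x[2]),np.sin(x[2]); Q=(pts-x[:2])@np.array([[c,-s],[s,c]]); return x,Q
E
python3 - <<'E'
from fit import *
im,d,P=snap('wrist')
x,Q=fit(im,P,(230,105,272,200),.009,[.50,-.167,-.2]); print(x,Q.min(0),Q.max(0))
lq=Q[(Q[:,0]>.04)&(Q[:,1]<-.006)]; print(np.polyfit(lq[:,0],lq[:,1],1))
s=r.state(); print(s['tcp_pos'],s['t'])
p=P['K']@(P['R']@s['tcp_pos']+P['t']); print('tcp px',p/p[2])
E
```

```text
[ 0.49580801 -0.1653767  -0.19652274] [-0.02320185 -0.01835899] [0.0936733  0.01671625]
[ 0.00773132 -0.01464591]
[ 0.49850306 -0.16688492  0.20435781] 4.25
tcp px [250.36707095 222.0314824    1.        ]
```

```bash
python3 -m handwheel '[[0,0,-0.02,0],[0,0,-0.04,0],[0,0,-0.04,0],[0,0,-0.04,0],[0,0,-0.03,0],[0,0,-0.018,0],[0,0,0,0],[0,0,0,0]]' 0.06;  python3 -m handwheel '[[0,0,-0.01,0],[0,0,0,0],[0,0,0,0]]'
```

```text
t: 5.05
tcp_pos: [0.4976, -0.1665, 0.0161]
tool_rot: [-3.125, 0.311, 0.005]
wrist_force: [-0.4, -0.4, 0.5]
gripper_width: 0.06
grasp_force: 0.0
t: 5.35
tcp_pos: [0.4993, -0.1672, 0.0079]
tool_rot: [3.126, -0.311, 0.001]
wrist_force: [-0.9, 0.3, 0.6]
gripper_width: 0.0601
grasp_force: 0.0
```

```bash
python3 -m handwheel '[[0,0,-0.0025,0],[0,0,0,0],[0,0,0,0]]'; python3 -m handwheel '[[0,0,0,0],[0,0,0,0],[0,0,0,0],[0,0,0,0],[0,0,0,0],[0,0,0,0],[0,0,0,0]]' 0.025
```

```text
t: 5.65
tcp_pos: [0.4991, -0.1671, 0.0051]
tool_rot: [3.126, -0.311, 0.0]
wrist_force: [-0.3, -0.3, 0.1]
gripper_width: 0.0603
grasp_force: 0.0
t: 6.35
tcp_pos: [0.499, -0.1671, 0.0049]
tool_rot: [-3.126, 0.311, 0.0]
wrist_force: [-0.2, -0.9, 0.4]
gripper_width: 0.0252
grasp_force: 0.0
```

```bash
python3 - <<'E'
from h import *
im,d,P=snap('wrist'); im2,d2,P2=snap('side')
for n,(p) in {'wrist':P,'side':P2}.items():
    q=p['K']@(p['R']@r.state()['tcp_pos']+p['t']); print(n,q/q[2])
cv2.imwrite('pics/w3.png',np.hstack([cv2.resize(im[100:292,150:350],(400,384)),cv2.resize(im2[130:226,220:320],(400,384))])[:,:,::-1])
E
```

```text
wrist [250.64989503 221.55001957   1.        ]
side [273.30618413 177.20208836   1.        ]
```

View pics/w3.png

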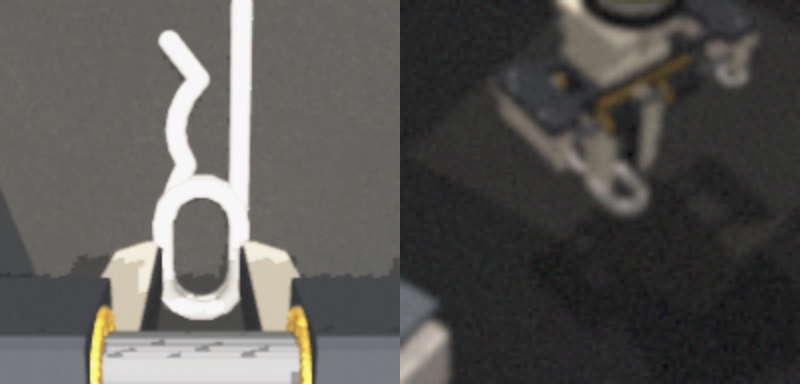

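The clip's loop sits between the fingertips, but they haven't pinched it at a reading of 25 mm. I'll close further.

```bash
python3 -m handwheel '[[0,0,0,0],[0,0,0,0],[0,0,0,0],[0,0,0,0],[0,0,0,0]]' 0.0
```

```text
t: 6.95
tcp_pos: [0.499, -0.1671, 0.0049]
tool_rot: [-3.126, 0.311, 0.0]
wrist_force: [0.5, -0.3, 0.2]
gripper_width: 0.0003
grasp_force: 0.0
```

```bash
python3 - <<'E'
from h import *
im,d,P=snap('wrist')
cv2.imwrite('pics/w4.png',cv2.resize(im[130:290,170:330],(600,600),interpolation=cv2.INTER_CUBIC)[:,:,::-1])
for u,v in [(250,190),(250,280),(229,215),(273,215),(229,225),(250,225),(250,235),(250,245),(268,140)]:
    print(u,v,np.round(w(P,u,v,d[v,u]),4), d[v,u])
E
```

```text
250 190 [ 0.525  -0.1718  0.0147] 0.18424194
250 280 [ 0.5278 -0.1723  0.1301] 0.07186433
229 215 [ 0.5107 -0.1541  0.0163] 0.18712686
273 215 [ 0.5041 -0.1841  0.0145] 0.18906449
229 225 [ 0.51   -0.1553  0.0345] 0.16965324
250 225 [ 0.5065 -0.1681  0.0321] 0.17213835
250 235 [ 0.5069 -0.1682  0.0491] 0.15558136
250 245 [ 0.5061 -0.168   0.0609] 0.14439033
268 140 [ 0.5552 -0.1901  0.0099] 0.18055347
```

View pics/w4.png

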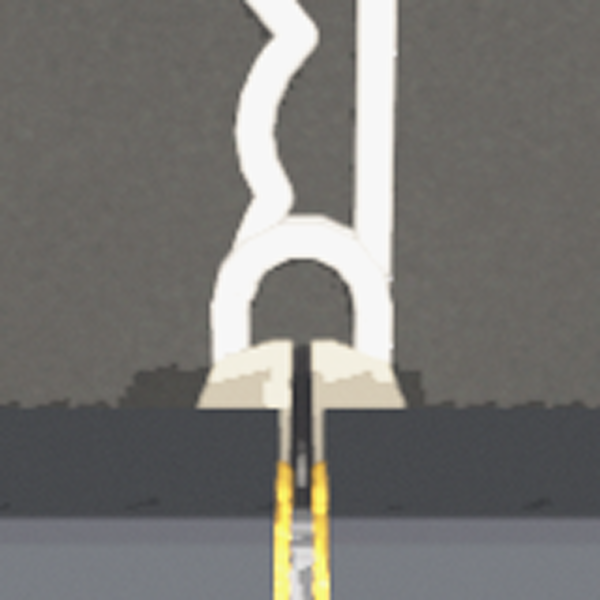

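The fingers closed above the loop: their tips hide it at (300,370) in the crop, and the depth puts the tip ends well above the reported TCP height. So the real fingertips sit 10–20 mm higher than reported. I'll open and go down in small steps, watching the force.

```bash
python3 -m handwheel '[[0,0,0,0],[0,0,0,0],[0,0,0,0],[0,0,0,0],[0,0,0,0],[0,0,0,0],[0,0,0,0],[0,0,0,0]]' 0.06; python3 -m handwheel '[[0,0,-0.003,0],[0,0,-0.003,0],[0,0,0,0],[0,0,0,0]]'
```

```text
t: 7.8
tcp_pos: [0.499, -0.1671, 0.0049]
tool_rot: [-3.126, 0.311, -0.0]
wrist_force: [-0.8, 0.2, 0.8]
gripper_width: 0.0583
grasp_force: 0.0
t: 8.2
tcp_pos: [0.4988, -0.167, -0.0014]
tool_rot: [-3.126, 0.311, 0.001]
wrist_force: [0.8, 0.0, -0.5]
gripper_width: 0.0602
grasp_force: 0.0
```

```bash
python3 -m handwheel '[[0,0,-0.003,0],[0,0,-0.001,0],[0,0,0,0],[0,0,0,0]]';  python3 -m handwheel '[[0,0,-0.003,0],[0,0,0,0],[0,0,0,0]]'; python3 -m handwheel '[[0,0,-0.002,0],[0,0,0,0],[0,0,0,0]]'
```

```text
t: 8.6
tcp_pos: [0.4989, -0.1671, -0.0051]
tool_rot: [-3.126, 0.311, 0.0]
wrist_force: [0.3, -0.3, 1.0]
gripper_width: 0.0602
grasp_force: 0.0
t: 8.9
tcp_pos: [0.4988, -0.167, -0.0082]
tool_rot: [-3.126, 0.311, 0.0]
wrist_force: [-0.5, 0.2, -0.5]
gripper_width: 0.0599
grasp_force: 0.0
t: 9.2
tcp_pos: [0.4989, -0.1671, -0.0101]
tool_rot: [-3.126, 0.311, 0.0]
wrist_force: [0.1, 0.2, 0.2]
gripper_width: 0.0598
grasp_force: 0.0
```

```bash
python3 -m handwheel '[[0,0,-0.002,0],[0,0,0,0],[0,0,0,0]]';  python3 -m handwheel '[[0,0,-0.002,0],[0,0,0,0],[0,0,0,0]]'; python3 - <<'E'
from h import *
im,d,P=snap('wrist')
for v in range(205,235,3):print(v,[np.round(w(P,u,v,d[v,u])[[0,2]],3).tolist() for u in (200,205,210,290,295,300)])
E
```

```text
t: 9.5
tcp_pos: [0.4989, -0.167, -0.0122]
tool_rot: [-3.126, 0.311, 0.0]
wrist_force: [0.2, -0.2, -1.1]
gripper_width: 0.0603
grasp_force: 0.0
t: 9.8
tcp_pos: [0.4989, -0.167, -0.0142]
tool_rot: [-3.126, 0.311, 0.0]
wrist_force: [-0.1, -0.1, -0.5]
gripper_width: 0.06
grasp_force: 0.0
205 [[0.523, 0.004], [0.523, 0.004], [0.522, 0.004], [0.511, 0.003], [0.511, 0.003], [0.51, 0.003]]
208 [[0.522, 0.005], [0.521, 0.005], [0.52, 0.005], [0.51, 0.004], [0.509, 0.004], [0.508, 0.004]]
211 [[0.519, 0.004], [0.519, 0.004], [0.518, 0.004], [0.508, 0.004], [0.507, 0.004], [0.506, 0.003]]
214 [[0.517, 0.004], [0.516, 0.003], [0.516, 0.004], [0.505, 0.004], [0.504, 0.003], [0.504, 0.004]]
217 [[0.515, 0.004], [0.514, 0.003], [0.514, 0.004], [0.503, 0.004], [0.503, 0.005], [0.502, 0.005]]
220 [[0.513, 0.003], [0.512, 0.003], [0.512, 0.004], [0.502, 0.005], [0.501, 0.004], [0.5, 0.004]]
223 [[0.514, 0.013], [0.51, 0.004], [0.51, 0.004], [0.499, 0.004], [0.499, 0.004], [0.501, 0.012]]
226 [[0.513, 0.014], [0.508, 0.004], [0.508, 0.004], [0.497, 0.004], [0.496, 0.003], [0.501, 0.017]]
229 [[0.512, 0.019], [0.506, 0.004], [0.506, 0.004], [0.495, 0.005], [0.495, 0.005], [0.501, 0.021]]
232 [[0.511, 0.022], [0.504, 0.004], [0.503, 0.003], [0.493, 0.004], [0.492, 0.003], [0.5, 0.023]]
```

```bash
python3 -m handwheel '[[0,0,-0.002,0],[0,0,0,0],[0,0,0,0]]';python3 -m handwheel '[[0,0,0,0],[0,0,0,0],[0,0,0,0],[0,0,0,0],[0,0,0,0],[0,0,0,0]]' 0.01
```

```text
t: 10.15
tcp_pos: [0.4989, -0.1671, -0.0162]
tool_rot: [-3.126, 0.311, 0.0]
wrist_force: [0.0, 0.6, -0.1]
gripper_width: 0.0599
grasp_force: 0.0
t: 10.75
tcp_pos: [0.499, -0.1671, -0.0161]
tool_rot: [3.126, -0.311, 0.0]
wrist_force: [0.7, 0.1, 0.2]
gripper_width: 0.0338
grasp_force: 30.0
```

```bash
python3 -m handwheel '[[0,0,0.02,0],[0,0,0.04,0],[0,0,0.045,0],[0,0,0.045,0],[-0.005,0.03,0.045,0.06],[-0.005,0.04,0.025,0.06],[-0.006,0.04,0,0.06],[-0.006,0.04,0,0.06]]'
python3 -m handwheel '[[-0.006,0.04,0,0.06],[-0.006,0.04,0,0],[-0.006,0.04,0,0],[0,0.04,0,0],[0,0,0,0],[0,0,0,0],[0,0,0,0]]'
python3 - <<'E'
from h import *
im,d,P=snap('wrist','w5')
print(r.state()['tcp_pos'],r.state()['tool_rot'],r.state()['grasp_force'],r.state()['gripper_width'])
a,da,PA=snap('scene')
for n in ['stud_hole']:
    for c,(D,Q) in {'wrist':(d,P),'scene':(da,PA)}.items():
        for x in place_of(c,n)[:2]:
            u,v=x['uv']; print(c,x['p'],x['uv'],w(Q,u,v,D[int(v),int(u)]))
E
```

```text
t: 11.55
tcp_pos: [0.4777, -0.0184, 0.2018]
tool_rot: [3.141, 0.068, 0.004]
wrist_force: [0.7, 0.7, -1.5]
gripper_width: 0.0334
grasp_force: 30.0
t: 12.25
tcp_pos: [0.4593, 0.1398, 0.2002]
tool_rot: [3.137, 0.159, -0.001]
wrist_force: [0.7, 0.4, -0.6]
gripper_width: 0.0337
grasp_force: 30.0
[0.45943315 0.13948788 0.20019026] [ 3.13721275e+00  1.58023013e-01 -5.01432169e-04] 29.999605694429192 0.03326293467592827
wrist 0.61 [264.3, 60.4] [0.58501582 0.14029043 0.12725029]
scene 0.71 [338.4, 212.9] [0.60081834 0.12351385 0.11793641]
```

View pics/w5.png

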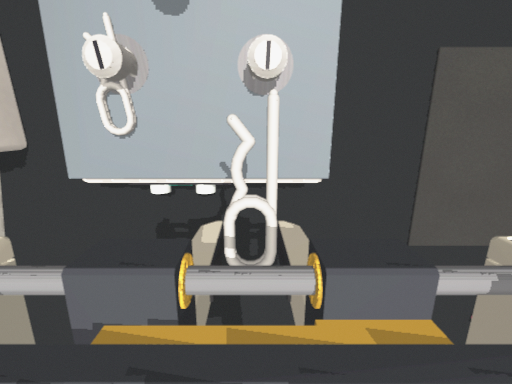

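The clip is held level, its leg running from (272,200) to (274,95). The free stud's top is at (267,57) with its groove nearly in line. Now I'll measure the stud and the held clip.

```bash
cat > m.py <<'E'
from fit import *
def meas(pic=None):
    im,d,P=snap('wrist',pic); s=r.state()
    rv=s['tool_rot']; yaw=2*np.arctan2(rv[1],rv[0]); yaw=(yaw+np.pi)%(2*np.pi)-np.pi
    print('tcp',s['tcp_pos'],'yaw',yaw)
    return im,d,P,s['tcp_pos'],yaw
E
python3 - <<'E'
from m import *
im,d,P,tcp,yaw=meas()
und=tcp[2]+.0196
V,U=np.mgrid[0:384,0:512]
C=np.linalg.inv(P['K'])@np.c_[U.ravel(),V.ravel(),np.ones(U.size)].T*d.ravel()
W=(P['R'].T@(C-P['t'][:,None])).T.reshape(384,512,3)
deck=[np.median(W[v-4:v+4,u-4:u+4,2]) for u,v in [(180,60),(180,120),(310,60),(310,130),(210,80)]]; print('deck',deck)
dk=np.median(deck)
g=cv2.cvtColor(im,cv2.COLOR_RGB2GRAY)
roi=np.zeros_like(g,bool); roi[25:95,240:295]=1
top=roi&(W[...,2]>dk+.033)&(W[...,2]<dk+.055)
zt=np.median(W[top][:,2]); print('top z',zt,top.sum(), 'stud top should be',dk+.042)
# top face by brightness: circle fit
b=(roi&(g>150)).astype(np.uint8); b[80:]=0
c,rad=cv2.minEnclosingCircle(np.argwhere(b)[:,::-1].astype(np.float32)); print('circ',c,rad)
for z in (zt,dk+.042):
    p=np.array([onz(P,u,v,z)[:2] for v,u in np.argwhere(top)]); print('stud xy from top mask',(p.min(0)+p.max(0))/2,np.ptp(p,axis=0),p.mean(0))
# groove
gm=np.zeros_like(roi); gm[36:76,255:281]=1; gm&=g<90
lab=cv2.connectedComponentsWithStats(gm.astype(np.uint8))
for i in range(1,lab[0]): 
    if lab[2][i,4]>20:
        p=np.array([onz(P,u,v,dk+.042)[:2] for v,u in np.argwhere(lab[1]==i)]); cc=p.mean(0); e=np.linalg.svd(p-cc)[2][0]; print('groove',lab[2][i],(p.min(0)+p.max(0))/2,cc,np.arctan(e[1]/e[0]))
# clip: seen plane at wire mid height ~ leg axis und+.0035, loop und+.009
x,Q=fit(im,P,(225,90,280,275),und+.006,[tcp[0],tcp[1],yaw],150)
print('clip',x,Q.min(0),Q.max(0))
# straight leg line
p=np.array([onz(P,u,v,und+.0035)[:2] for v,u in np.argwhere(g>150) if 262<=u<=280 and 92<=v<=190]); 
cc=p.mean(0); e=np.linalg.svd(p-cc)[2][0]; e=e*np.sign(e[0]); q=(p-cc)@e; print('leg mean',cc,'yaw',np.arctan2(e[1],e[0]),'tip',cc+e*q.max())
E
```

```text
tcp [0.45955375 0.13961299 0.20037352] yaw 0.10012130316921164
deck [np.float64(0.0848130873956619), np.float64(0.08490084670468846), np.float64(0.08510354352683454), np.float64(0.08486113256824579), np.float64(0.0847450601867755)]
top z 0.12584769408181484 1360 stud top should be 0.1268611325682458
circ (267.0, 52.0) 38.18386459350586
stud xy from top mask [0.58848694 0.13849426] [0.03531274 0.03472168] [0.58866502 0.13851802]
stud xy from top mask [0.58825632 0.13852722] [0.03517695 0.03458816] [0.58843372 0.13855089]
clip [0.46309228 0.14112334 0.08872654] [-0.03191592 -0.02077184] [0.08529423 0.0157411 ]
leg mean [0.52098071 0.13339115] yaw 0.1193866821739123 tip [0.54830157 0.13666848]
```

```bash
python3 -m handwheel '[[0,0,-0.03,0],[0,0,-0.04,0],[0,0,-0.03,0],[0,0,-0.02,0],[0,0,0,0],[0,0,0,0],[0,0,0,0]]'
cat >> m.py <<'E'
def rel(pic=None,und_off=.0196,deck=.0849):
    im,d,P,tcp,yaw=meas(pic); und=tcp[2]+und_off
    g=cv2.cvtColor(im,cv2.COLOR_RGB2GRAY).astype(float)
    V,U=np.mgrid[0:384,0:512]
    C=np.linalg.inv(P['K'])@np.c_[U.ravel(),V.ravel(),np.ones(U.size)].T*d.ravel()
    W=(P['R'].T@(C-P['t'][:,None])).T.reshape(384,512,3)
    near=np.hypot(W[...,0]-.5884,W[...,1]-.1385)<.03
    top=near&(W[...,2]>deck+.035)&(W[...,2]<deck+.05)
    p=np.array([onz(P,u,v,deck+.042)[:2] for v,u in np.argwhere(top)])
    c=(p.min(0)+p.max(0))/2; print('stud',c,np.ptp(p,axis=0),'z',np.median(W[top][:,2]))
    inn=np.hypot(*(p-c).T)<.016; px=np.argwhere(top)[inn]; gv=g[px[:,0],px[:,1]]; thr=(gv.min()+np.median(gv))/2
    q=p[inn][gv<thr]; cc=q.mean(0); e=np.linalg.svd(q-cc)[2][0]; print('groove',len(q),cc,'yaw',np.arctan(e[1]/e[0]))
    # leg: bright pixels beyond loop in tool frame on -y side
    ct,st=np.cos(yaw),np.sin(yaw)
    L=[]
    for v,u in np.argwhere(g>140):
        X=onz(P,u,v,und+.0035)[:2]; D=X-tcp[:2]; a,b=D@[ct,st],D@[-st,ct]
        if .035<a<.1 and -.022<b<-.005 and abs(W[v,u,2]-und-.005)<.008: L.append((a,b))
    L=np.array(L); s=[(m,L[abs(L[:,0]-m)<.002,1]) for m in np.arange(.04,.084,.004)]
    mid=np.array([(m,(x.min()+x.max())/2,np.ptp(x)) for m,x in s if len(x)>3]); k=np.polyfit(mid[:,0],mid[:,1],1)
    print('leg width',np.median(mid[:,2]),'tool-frame fit',k,'leg yaw',yaw+np.arctan(k[0]),'tip a',L[:,0].max())
    D=c-tcp[:2]; print('stud in tool frame',D@[ct,st],D@[-st,ct],'leg b there',np.polyval(k,D@[ct,st]))
E
python3 - <<'E'
from m import *
rel('w6')
E
```

```text
t: 13.2
tcp_pos: [0.4607, 0.1406, 0.0822]
tool_rot: [-3.137, -0.159, -0.004]
wrist_force: [1.0, 0.1, -1.6]
gripper_width: 0.0337
grasp_force: 30.0
tcp [0.46087976 0.14066815 0.08235105] yaw 0.10154396062029214
stud [0.5796166  0.13833392] [0.01908891 0.03389271] z 0.12522022292400337
groove 194 [0.58176151 0.13846005] yaw -0.5102844741200523
leg width 0.0059721786965164225 tool-frame fit [-0.0030097  -0.01280209] leg yaw 0.09853427123444267 tip a 0.0894417091816646
stud in tool frame 0.11788859096493355 -0.014358503130760885 leg b there -0.01315689754225243
```

View pics/w6.png

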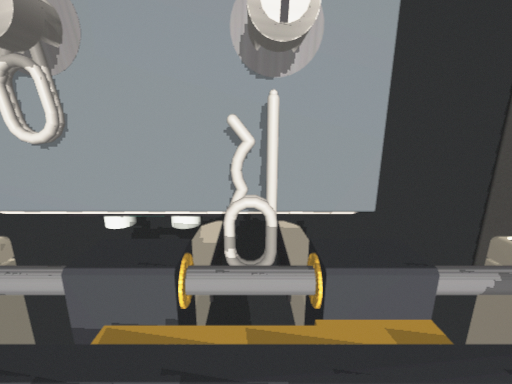

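The leg points at the stud (285,20), whose top is partly cut off. I'll get the groove angle from the earlier picture w5.

```bash
python3 - <<'E'
from m import *
P=viewer.camera_params('wrist'); tcp=r.state()['tcp_pos']; print(tcp)
sh=np.array([.45943,.13949,.20019])-tcp; P=dict(P,t=P['t']-P['R']@sh)
im=cv2.imread('pics/w5.png'); g=cv2.cvtColor(im,cv2.COLOR_BGR2GRAY).astype(float)
p=[];wt=[]
for v in range(44,70):
    row=g[v,258:278]; 
    k=np.argmin(row); dk=np.clip(170-row,0,None); 
    sl=slice(max(k-3,0),k+4); u=258+np.sum(np.arange(20)[sl]*dk[sl])/max(dk[sl].sum(),1)
    if row[k]<110: p.append(np.r_[onz(P,u,v,.1266)[:2],u,v])
p=np.array(p); print(len(p),p[0],p[-1]); a=np.polyfit(p[:,0],p[:,1],1); print('groove yaw',np.arctan(a[0]),'y at stud x .5884',np.polyval(a,.5884), 'res',np.std(p[:,1]-np.polyval(a,p[:,0])))
E
```

```text
[0.46087976 0.14066815 0.08235105]
22 [5.98249279e-01 1.38262723e-01 2.67994536e+02 4.50000000e+01] [5.80461734e-01 1.37049853e-01 2.66989130e+02 6.70000000e+01]
groove yaw 0.0526169263955344 y at stud x .5884 0.13753191896021733 res 0.00012596315295044537
```

```bash
python3 -m handwheel '[[0.005,0.002,-0.006,-0.046],[0.004,0.002,-0.0065,0],[0,0,0,0],[0,0,0,0],[0,0,0,0]]'
python3 - <<'E'
from m import *
im,d,P,tcp,yaw=meas()
D=np.array([.5884,.138])-tcp[:2]; c,s=np.cos(yaw),np.sin(yaw); print('stud in tool',D@[c,s],D@[-s,c])
for u,v in [(310,100),(180,100),(210,150),(273,150),(273,120)]: print(u,v,np.round(w(P,u,v,d[v,u]),4))
cv2.imwrite('pics/w7.png',cv2.resize(im[0:200,160:380],(660,600))[:,:,::-1])
E
```

```text
t: 13.75
tcp_pos: [0.4684, 0.1445, 0.0682]
tool_rot: [-3.14, -0.089, -0.0]
wrist_force: [-0.2, -0.1, -1.3]
gripper_width: 0.0332
grasp_force: 30.0
tcp [0.46845396 0.14454693 0.06816994] yaw 0.056320001743116244
stud in tool 0.11938733272414957 -0.01328834018297649
310 100 [0.5545 0.1135 0.0843]
180 100 [0.5499 0.1918 0.086 ]
210 150 [0.521  0.1735 0.0843]
273 150 [0.5242 0.1346 0.0954]
273 120 [0.5414 0.1358 0.0947]
```

View pics/w7.png

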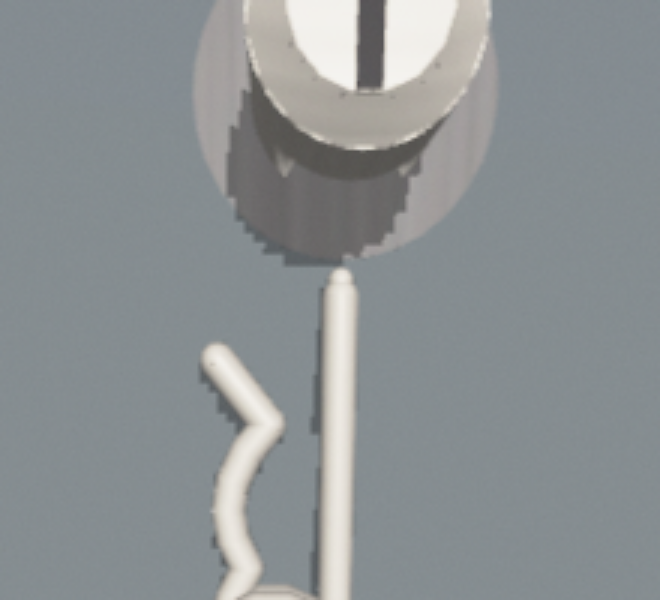

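The tip at (341,275) lines up with the mouth, whose edges are at (283,165) and (408,165). I'll start the insertion.

```bash
python3 -m handwheel '[[0.005,0.0003,0.001,0],[0.005,0.0003,0,0],[0.005,0.0003,0,0],[0.005,0.0003,0,0],[0.005,0.0003,0,0],[0,0,0,0]]'; python3 -m handwheel '[[0.005,0.0003,0,0],[0.005,0.0003,0,0],[0.005,0.0003,0,0],[0,0,0,0]]'
```

```text
t: 14.4
tcp_pos: [0.494, 0.146, 0.0688]
tool_rot: [-3.14, -0.087, -0.0]
wrist_force: [0.0, 0.1, -1.1]
gripper_width: 0.0335
grasp_force: 30.0
t: 14.8
tcp_pos: [0.5091, 0.1469, 0.069]
tool_rot: [-3.14, -0.087, -0.001]
wrist_force: [0.4, 0.9, -1.0]
gripper_width: 0.0336
grasp_force: 30.0
```

```bash
python3 -m handwheel '[[0.005,0.0003,0,0],[0.005,0.0003,0,0],[0.004,0.0002,0,0],[0,0,0,0]]'; python3 -m handwheel '[[0.004,0.0002,0,0],[0.004,0.0002,0,0],[0,0,0,0]]'; python3 -m handwheel '[[0.004,0.0002,0,0],[0.003,0.0002,0,0],[0,0,0,0]]'
```

```text
t: 15.2
tcp_pos: [0.5225, 0.1482, 0.0686]
tool_rot: [-3.14, -0.088, 0.001]
wrist_force: [1.0, 2.7, -1.2]
gripper_width: 0.0335
grasp_force: 30.0
t: 15.5
tcp_pos: [0.5316, 0.1483, 0.0694]
tool_rot: [-3.14, -0.088, -0.003]
wrist_force: [2.1, 2.7, 0.5]
gripper_width: 0.0333
grasp_force: 30.0
t: 15.8
tcp_pos: [0.5382, 0.1484, 0.0691]
tool_rot: [3.14, 0.087, 0.002]
wrist_force: [2.2, 2.2, -1.5]
gripper_width: 0.0335
grasp_force: 30.0
```

```bash
python3 -m handwheel '[[0.003,0.0001,0,0],[0.003,0.0001,0,0],[0,0,0,0],[0,0,0,0]]'; python3 - <<'E'
from m import *
im,d,P,tcp,yaw=meas(); im2=snap('side')[0]; im3=snap('scene')[0]
z=cv2.resize(im2[130:250,100:260],(533,400),interpolation=cv2.INTER_CUBIC)
z3=cv2.resize(im3[170:250,305:358],(265,400),interpolation=cv2.INTER_CUBIC)
cv2.imwrite('pics/s8.png',np.hstack([z,z3])[:,:,::-1])
E
```

```text
t: 16.2
tcp_pos: [0.5438, 0.1485, 0.069]
tool_rot: [3.14, 0.087, 0.001]
wrist_force: [1.9, 1.3, -1.0]
gripper_width: 0.0337
grasp_force: 30.0
tcp [0.54370477 0.14853252 0.06897014] yaw 0.05561679880013992
```

View pics/s8.png

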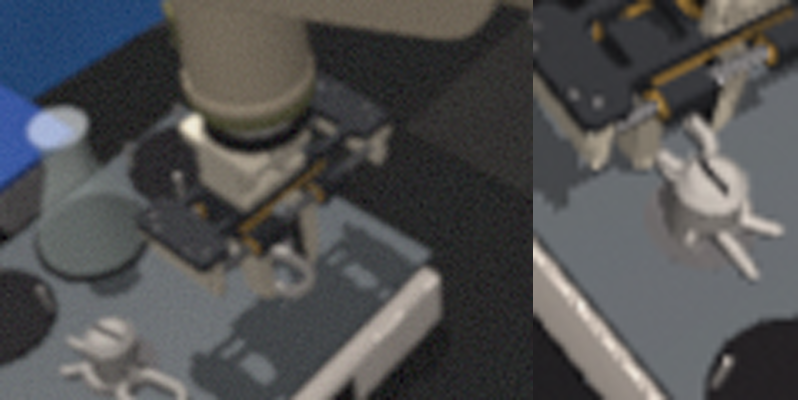

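The clip has gone through: the straight and flared tips both come out beyond the stud, at (755,275) and (780,228). I'll nudge it to the stop.

```bash
python3 -m handwheel '[[0.0015,0.0001,0,0],[0,0,0,0],[0,0,0,0]]'; python3 -m handwheel '[[0.0015,0.0001,0,0],[0,0,0,0],[0,0,0,0]]'
```

```text
t: 16.65
tcp_pos: [0.5448, 0.1488, 0.0688]
tool_rot: [3.14, 0.088, -0.0]
wrist_force: [0.7, 0.4, -1.4]
gripper_width: 0.0337
grasp_force: 30.0
t: 16.95
tcp_pos: [0.5462, 0.1488, 0.0687]
tool_rot: [3.14, 0.088, -0.001]
wrist_force: [-0.0, 0.3, -0.7]
gripper_width: 0.0335
grasp_force: 30.0
```

```bash
python3 -m handwheel '[[0.001,0,0,0],[0,0,0,0],[0,0,0,0]]'; python3 -m handwheel '[[0.001,0,0,0],[0,0,0,0],[0,0,0,0]]'
```

```text
t: 17.25
tcp_pos: [0.5474, 0.1489, 0.0688]
tool_rot: [3.14, 0.088, -0.0]
wrist_force: [0.5, 0.5, -0.7]
gripper_width: 0.0339
grasp_force: 30.0
t: 17.55
tcp_pos: [0.5484, 0.1489, 0.0688]
tool_rot: [-3.14, -0.088, 0.0]
wrist_force: [0.4, -0.1, -0.7]
gripper_width: 0.0338
grasp_force: 30.0
```

```bash
python3 -m handwheel '[[0.001,0,0,0],[0,0,0,0],[0,0,0,0]]'; python3 -m handwheel '[[0.001,0,0,0],[0,0,0,0],[0,0,0,0]]'
python3 - <<'E'
from m import *
im,d,P,tcp,yaw=meas('w9')
for x in place_of('wrist','clip_loop')[:2]: print('loop',x['p'],x['uv'],onz(P,*x['uv'],.0945))
b=outline_of('wrist','clip_loop')
for x in b[:2]: print(x['p'],x['box'])
g=cv2.cvtColor(im,cv2.COLOR_RGB2GRAY)
for v in range(150,280,6): print(v,''.join('%4d'%k for k in g[v,215:300:4]), '%.4f'%w(P,250,v,d[v,250])[2])
E
```

```text
t: 17.85
tcp_pos: [0.5489, 0.1489, 0.0686]
tool_rot: [3.14, 0.088, -0.002]
wrist_force: [-3.4, -0.8, -0.1]
gripper_width: 0.0337
grasp_force: 30.0
t: 18.15
tcp_pos: [0.5491, 0.149, 0.0684]
tool_rot: [3.14, 0.088, -0.004]
wrist_force: [-7.1, -0.7, 2.2]
gripper_width: 0.0337
grasp_force: 30.0
tcp [0.54906061 0.14894774 0.06843753] yaw 0.05592915233047213
0.74 [223.8, 87.3, 280.0, 265.2]
150  135 137 136 139 138 141 214 225 181 121 144 118 115 153 222 216 217 219 194 142 143 139 0.0851
156  137 136 136 138 145 198 228 192 143 107 125 205 207 209 212 213 215 215 212 213 211 193 0.0968
162  137 138 138 138 143 219 213 138 110 191 201 202 205 209 211 209 208 210 212 212 208 209 0.1215
168  137 137 138 141 159 224 204 144 199 196 199 203 215 226 225 112  58 188 224 224 208 207 0.1230
174  136 138 137 140 144 222 211 126 195 198 198 225 227 227 226  78  60 195 226 226 226 213 0.1237
180  136 136 135 139 119 214 194 190 183 188 218 230 229 229 229  82  56 205 229 229 228 229 0.1245
186  138 137 136 137 126 145 157 178 180 180 223 226 225 225 225  52  56 212 223 224 224 224 0.1243
192  137 137
[... 787 characters left out ...]

240  161  38  43 154 147  94  92  93  92  93  94  93  93 130 158 135  33  88 127 128 127 127 0.0845
246   90  31  41 154 148 104 100  92  93  94  93  91  94 131 157 133  31  34 127 128 126 127 0.0842
252   34  30  66 216 216 147 125 124 125 125  93  95  90 133 157 128  30  34 102 128 128 127 0.0846
258   29  32  92 139 156 127 118  91  93  91  93  96 109 148 153  95  35  31  34 126 127 126 0.0849
264   34  32  91  90 144 149 131 114 101 107  99 125 144 151 116  90  72  33  36 116 124 121 0.0958
270  120 119 120 119 120 120 119 120 120 119 120 120 120 119 120 120 118 118 118 118 118 118 0.1904
276  134 134 133 134 133 134 132 134 133 132 132 133 131 133 131 132 132 132 132 132 132 132 0.1912
```

The clip is home, with 7 N of contact at the stop. I'll relax the push, lower it to the deck and release.

```bash
python3 -m handwheel '[[-0.001,0,-0.001,0],[0,0,-0.001,0],[0,0,0,0],[0,0,0,0]]'; python3 -m handwheel '[[0,0,-0.001,0],[0,0,0,0],[0,0,0,0]]'
```

```text
t: 18.7
tcp_pos: [0.549, 0.149, 0.0666]
tool_rot: [-3.14, -0.088, 0.001]
wrist_force: [-5.3, 1.2, 1.0]
gripper_width: 0.0334
grasp_force: 30.0
t: 19.0
tcp_pos: [0.549, 0.149, 0.0656]
tool_rot: [-3.14, -0.088, 0.001]
wrist_force: [-5.1, 1.2, 0.9]
gripper_width: 0.0336
grasp_force: 30.0
```

```bash
python3 -m handwheel '[[0,0,-0.0005,0],[0,0,0,0],[0,0,0,0]]'
```

```text
t: 19.3
tcp_pos: [0.5491, 0.149, 0.0654]
tool_rot: [-3.14, -0.088, 0.001]
wrist_force: [-6.0, 0.8, 1.5]
gripper_width: 0.0335
grasp_force: 30.0
```

```bash
python3 -m handwheel '[[-0.0005,0,-0.0007,0],[0,0,0,0],[0,0,0,0]]';python3 -m handwheel '[[0,0,-0.0007,0],[0,0,0,0],[0,0,0,0]]'
```

```text
t: 19.6
tcp_pos: [0.5491, 0.149, 0.065]
tool_rot: [-3.14, -0.088, -0.001]
wrist_force: [-4.9, 0.5, 4.1]
gripper_width: 0.0335
grasp_force: 30.0
t: 19.9
tcp_pos: [0.5491, 0.149, 0.065]
tool_rot: [-3.14, -0.088, -0.001]
wrist_force: [-7.7, 0.9, 7.8]
gripper_width: 0.0333
grasp_force: 30.0
```

The clip is on the deck. Releasing and retreating straight up.

```bash
python3 -m handwheel '[[0,0,0,0],[0,0,0,0],[0,0,0,0],[0,0,0,0],[0,0,0,0],[0,0,0,0]]' 0.056; python3 -m handwheel '[[0,0,0.01,0],[0,0,0.02,0],[0,0,0.03,0],[0,0,0.04,0],[-0.02,0,0.04,0],[-0.03,0,0,0],[-0.03,0,0,0],[0,0,0,0]]'; python3 -m handwheel '[[0,0,0,0],[0,0,0,0],[0,0,0,0]]'
python3 - <<'E'
from m import *
im,d,P,tcp,yaw=meas('w10')
V,U=np.mgrid[0:384,0:512]
C=np.linalg.inv(P['K'])@np.c_[U.ravel(),V.ravel(),np.ones(U.size)].T*d.ravel()
W=(P['R'].T@(C-P['t'][:,None])).T.reshape(384,512,3)
c,s=np.cos(.0545),np.sin(.0545)
D=W[...,:2]-np.array([.5884,.138]); A=D@[c,s]; B=D@[-s,c]; Z=W[...,2]-.0849
ok=(Z>.002)&(Z<.03)&(abs(B-.0135)<.03)
print('loop top Z (rear/front)',[np.round(np.percentile(Z[ok&(A>a)&(A<a+.01)],[50,90]),4) for a in (-.07,-.06,-.05,-.04)])
l=ok&(A<-.025); print('A range',np.percentile(A[l],[1,99]),'B range',np.percentile(B[l],[1,99]))
# top-down map of region, 3 mm cells: max Z in mm
for a in np.arange(-.075,.065,.005):
    row=''
    for b in np.arange(.045,-.03,-.004):
        m=(abs(A-a)<.0025)&(abs(B-b)<.002)&(d>0); row+='%4d'%(1000*np.percentile(Z[m],80)) if m.sum()>0 else '   .'
    print('%5.0f'%(a*1e3),row)
E
```

```text
t: 20.5
tcp_pos: [0.5489, 0.1489, 0.0639]
tool_rot: [-3.14, -0.088, -0.0]
wrist_force: [-0.8, 0.1, 0.4]
gripper_width: 0.0559
grasp_force: 0.0
t: 21.3
tcp_pos: [0.4666, 0.1492, 0.205]
tool_rot: [-3.14, -0.089, -0.001]
wrist_force: [0.8, 0.4, -0.2]
gripper_width: 0.056
grasp_force: 0.0
t: 21.6
tcp_pos: [0.4696, 0.1488, 0.2041]
tool_rot: [3.14, 0.087, 0.0]
wrist_force: [-0.8, 0.4, 1.2]
gripper_width: 0.056
grasp_force: 0.0
tcp [0.46946246 0.14881144 0.20391359] yaw 0.05545878919276781
loop top Z (rear/front) [array([0.0113, 0.0125]), array([0.0112, 0.0125]), array([0.0113, 0.0125]), array([0.0113, 0.0125])]
A range [-0.06518006 -0.02521226] B range [-0.0023924   0.03065612]
  -75    0   0   0   0   0   0   0   1   0   0   0   0   0   0   0   0   0   0   0
  -70    0   0   0   0   0   0   0   0   0   0   0   0   0   0   0   0   0   0   0
  -65    0   0   0   0   0   0  10  11  11  11   0   0   0   0   0   0   0   0   0
  -60    0   0   0   0   1  11  12  12  12  12  11  11   0   0   0   0   0   0   0
  -55    0   0   0   0  11  12   6   0   0   1  11  11   2   0   0   0   0   0   0
  -5
[... 1287 characters left out ...]
   6   7   5   .   1   0   0   0   0
   30    0   0   0   0   1   7   7   4   0   0   5   7   5   1   0   0   1   0   0
   35    0   0   0   0   4   7   0   0   0   0   3   7   6   1   0   0   0   0   0
   40    0   0   0   0   0   0   0   0   0   0   5   7   5   0   0   0   1   0   0
   45    0   0   0   0   0   0   0   1   0   0   5   7   4   0   0   0   0   0   1
   50    0   1   0   0   0   0   0   0   0   0   0   5   0   0   0   0   0   0   0
   55    0   0   0   0   0   0   0   0   0   0   0   0   0   0   0   1   0   0   0
   60    0   0   0   0   0   1   0   0   1   0   1   0   0   0   0   1   0   0   0
   65    0   0   0   0   0   0   0   0   0   0   0   0   0   4   3   4   4   3   4
```

The height map shows the clip flat on the deck and level. The leg tip is about 47 mm past the stud centre, as designed, and the sprung leg is closed round the stud with the loop against it.

```bash
python3 -c "
from station import sign_off; print(sign_off())"
```

```text
the job is handed in; nothing more can be done
None
```

The large steel clip is home in the free stud, lying level on the deck with its sprung leg closed round the stud; the gripper is clear and the job was handed in at about 22 s.

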